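# Next can of starch from the gravity rack

## Robot

A 7-joint arm with a two-finger parallel gripper is mounted at the origin on the work surface. World frame = base frame: x ahead of the robot, y to its left, z up, the work surface at z = 0. Lengths are in m, angles in rad, forces in N, time in s.
With the tool pointing down it reaches from about 0.35 to 0.775 m from the base axis. Payload 3.1 kg.
Tool frame: the origin (TCP) lies at the very end of the fingers, on their centre line; the grasp point (between the pads) lies 19 mm behind it; z points along the fingers, y is the line along which they close (so a half turn about z gives the same grasp; the last joint's range is limited). The gripper opens to 85 mm and grips with 20 to 120 N. Pads are 22 mm wide; open, the fingers measure 114 mm over their backs; the gripper's body (76 mm by 85 mm) begins 54 mm behind the grasp point. The pads swing forward as they close: fully open they stand 13 mm farther back than shut.
Start: joints at [1.203, 0.311, 0.014, 1.512, -0.004, 1.319, -0.027], TCP at [0.176, -0.521, 0.231] pointing down, gripper open.
Joint ranges: [-2.7, 2.7], [-0.3, 1.91], [-1.27, 1.3], [0.12, 2.57], [-1.44, 4.58], [0.2, 2.03], [-3.05, 3.05]. Speed limits (rad/s): [2.79, 2.79, 3.14, 3.14, 3.14, 3.14, 3.14].

## Interface

Orientations are given as a unit quaternion [w, x, y, z].
In Python, from rig import status, cams, job gives the robot as it stands.
- The arm moves only by the tool jog_arm, never from a script. Its arguments are lists of equal length, an entry for each row: "xyz": the shift along the tool's x, y, z as a fraction of full scale, a list of three; "twist": the turn, a rotation vector about the tool's x, y, z as a fraction of full scale, a list of three. In form: {"xyz": [[x, y, z], ...], "twist": [[ax, ay, az], ...]}. A call has 1 to 5 rows; each row is the pose to reach, as a shift and turn from the pose commanded when the call began, along the tool's axes at that moment, turning the shorter way round; what a row does not reach only later rows make up. Full scale, the value 1, is 400 mm for a shift and pi rad for a turn. A row lasts 1/10 s, in which the tool goes at most 50 mm and 8.59 degrees, less where a joint would pass 70% of its speed; a pose out of reach is approached as far as the arm can. A call with a number of a shift or a turn outside -1 to 1 is refused whole. A call with a gripper value outside its range is refused whole. "fingers" is the opening, from 0 (shut) to 1 (fully open), set as the call begins (left out, the last holds). The fingers move at their own pace and stop on an object; "grip_force" is the grip in N (left out, the last holds). Time passes only in rows, so rows that repeat a pose let the fingers close. It gives the time, the measured TCP pose, the force, the opening and the grip force at its end, in the units of the state.
- status.get_obs(): the state, without advancing time (a new reading comes with each control period).
- cams.grab_frame(name): name is "side" or "top" or "wrist"; returns a dict with "color" (384x512x3 uint8, red, green, blue), "range_z" (384x512 float32, m along the optical axis (not along the pixel's ray), 0 where there is no reading), "fx", "fy", "cx", "cy" (pixels), "distortion" ([k1, k2, p1, p2, k3] as OpenCV has them; the pictures are not rectified), "T" (4x4, takes a point from camera to world coordinates). Camera axes: x right, y down, z forward; pixel columns grow to the right and rows downward; lengths in m; the calibration is good to about 2 mm. A picture is of the moment at which its call begins.
- job.hand_in(): hands the job in; it is judged then, once.
The state is a dict: "time_s": time; "joint_pos": joint angles; "joint_vel": joint speeds; "joint_torque": joint torques, N m; "position": TCP position; "orientation": TCP orientation; "contact_force": force on the tool from outside, world axes, zero at the start; "moment": the same for the moment, N m; "grip_width": opening from 0.0 (shut) to 1.0 (fully open); "gripper_force": force on a finger pad.
Only numpy, scipy, OpenCV 4.12 (cv2) and the standard library are available. Lean on these libraries where they do the work, as an engineer would, in place of code of your own. Each camera call takes 0.05 s, during which the arm holds its last target. There are 200 camera calls.

## Task

Get the next can of starch ready for ironing: push the end can at the stop lengthwise out of the open side of the sloped rack, without lifting it, so that it lies wholly on the rack's cradle and the next can rolls down to the stop with the others behind it. Then take the can from the cradle and lay it gently on its side, flat on the bottom of the empty blue caddy; leave the other cans in the lane, and the caddy and the things around it where they stand.

Things in the scene. Friction and masses are not known exactly. Their poses are not given: they have to be found in the camera images.
- rack: white steel gravity can rack, fixed. Origin on the counter below the axis of a can at the stop; z up, x level, pointing UP the lane (it slopes down to -x by 12 degrees), y to the side with the cradle. Lane 121 mm wide inside (y -60 to 60), four touching cans, axes along y, roll freely in it. Side cheeks, tops 8 mm above the can axes, run from x 35 mm up only: the end can is free at both ends
- rack_stop (a point): middle of a can resting at the stop: rack x 0, y 0, 52 mm above the counter. Upright stop plate at x -26 mm, 62 mm high. Nothing bars the can towards +y. The next can rolls here as soon as neither can nor finger is left in this place
- rack_push (a point): middle of the end can's bottom end (rack x 0, y -58 mm, 52 mm above the counter), where it is pushed towards +y. Below this point, at y -62 mm, runs a sill whose top is 31 to 44 mm above the counter (36 mm at x 0); above it a gap 60 mm wide between stop plate and cheek is free for a finger, which may follow the can through the end place; a push of 1 to 3 N is enough
- rack_cradle (a point): middle of a can in the cradle: rack x 0, y 137 mm, 50 mm above the counter. The cradle is a level V-trough along y from 64 to 206 mm, 45 mm wide, 2 mm lower than the lane; end plate at y 207 mm, top 47 mm high, where a pushed can stops. A can wholly in it has its middle at y 122 to 148 mm; its sides are free to be gripped down to 30 mm above the counter
- can_1: the end can, at the stop at the start: blue spray can on its side, 52 mm diameter, 116 mm long: blue body 94 mm with flat bottom at y -58 mm, white cap 45 mm wide, 22 mm long, ending at y +58 mm; 0.17 to 0.32 kg. Origin at the middle of its length, on its axis; y runs along the can, x and z turn as it rolls
- can_2: the next can, second from the stop, its axis 63 mm above the counter: same make as the end can; origin at its middle
- can_3: third can from the stop, axis 74 mm above the counter, same make; origin at its middle
- can_4: fourth, uppermost can, axis 85 mm above the counter, same make; origin at its middle
- caddy: empty open blue plastic caddy, loose, 0.7 kg, 210 mm long (x) by 150 mm wide (y) by 60 mm high, walls 4 mm; origin at the centre of its underside. It stands to the left or the right of the rack
- caddy_in (a point): centre of the caddy's inner floor, 4 mm above the counter; x along its length (202 mm inside), y across (142 mm inside). A can lying on the floor has its middle 26 mm above this point
- tub: round white and green tub with a blue lid, 100 mm diameter, 86 mm high, origin under its centre; bystander on the other side of the rack from the caddy
- jug: orange detergent jug, 85 by 150 mm, 233 mm high, origin under its centre; bystander
- brush: wooden laundry brush lying bristles down, 150 mm long (x), 45 mm wide, 38 mm high, origin under its centre; bystander
Not all that is in view belongs to the job. What is shaped like the can_4 but green or purple is not meant.

How it is judged:
On the way:
1. the end can lies wholly in the cradle and the next can has rolled to the stop, the others close behind it (y of can_1 in the frame of rack between 0.112 and 0.16 m and x of can_1 in the frame of rack between -0.012 and 0.012 m and z of can_1 in the frame of rack between 0.04 and 0.06 m and x of can_2 in the frame of rack between -0.0059 and 0.0071 m and y of can_2 in the frame of rack between -0.009 and 0.009 m and z of can_2 in the frame of rack between 0.0461 and 0.0581 m and x of can_3 in the frame of rack between 0.0451532 and 0.0581532 m and y of can_3 in the frame of rack between -0.009 and 0.009 m and z of can_3 in the frame of rack between 0.0569816 and 0.0689816 m and x of can_4 in the frame of rack between 0.0962064 and 0.109206 m and y of can_4 in the frame of rack between -0.009 and 0.009 m and z of can_4 in the frame of rack between 0.0678632 and 0.0798632 m), for 0.2 s.
At the end, for the whole second after the job is handed in: End can on its side (level within 10 degrees), at rest on the caddy floor (middle at most 36 mm above it), caddy upright; second can at the stop, third and fourth close behind it, each within about 6 mm of its place along the lane and 9 mm across it (x of can_1 in the frame of caddy_in between -0.085 and 0.085 m and y of can_1 in the frame of caddy_in between -0.06 and 0.06 m and z of can_1 in the frame of caddy_in between 0.015 and 0.036 m and angle between can_1's own y axis and vertical between 1.4 and 1.74 rad and linear speed of each of can_1, can_2 below 0.03 m/s and angle between caddy's own z axis and vertical below 0.05 rad and x of can_2 in the frame of rack between -0.0059 and 0.0071 m and y of can_2 in the frame of rack between -0.009 and 0.009 m and z of can_2 in the frame of rack between 0.0461 and 0.0581 m and x of can_3 in the frame of rack between 0.0451532 and 0.0581532 m and y of can_3 in the frame of rack between -0.009 and 0.009 m and z of can_3 in the frame of rack between 0.0569816 and 0.0689816 m and x of can_4 in the frame of rack between 0.0962064 and 0.109206 m and y of can_4 in the frame of rack between -0.009 and 0.009 m and z of can_4 in the frame of rack between 0.0678632 and 0.0798632 m); the robot touches nothing.
It fails at once if the end can is lifted (10 mm or more) while it is still in the lane rather than slid out (z of can_1 in the frame of rack between 0.063 and 0.1 m and y of can_1 in the frame of rack between -0.08 and 0.1 m and x of can_1 in the frame of rack between -0.04 and 0.06 m).
It fails at once if another can leaves the lane ((y of can_2 in the frame of rack above 0.035 m or y of can_2 in the frame of rack below -0.035 m or x of can_2 in the frame of rack below -0.02 m) or (y of can_3 in the frame of rack above 0.035 m or y of can_3 in the frame of rack below -0.035 m or x of can_3 in the frame of rack below -0.02 m) or (y of can_4 in the frame of rack above 0.035 m or y of can_4 in the frame of rack below -0.035 m or x of can_4 in the frame of rack below -0.02 m)).
It fails at once if the end can is dropped or thrown into the caddy (from more than about 10 mm) (linear speed of can_1 above 0.45 m/s and x of can_1 in the frame of caddy_in between -0.1 and 0.1 m and y of can_1 in the frame of caddy_in between -0.07 and 0.07 m and z of can_1 in the frame of caddy_in between 0 and 0.05 m).
It fails at once if the caddy is shifted by more than 40 mm (distance of caddy from where it was at the start of the episode above 0.04 m).
It fails at once if a bystander is shifted by more than 20 mm (distance of any of tub, jug, brush from where it was at the start of the episode above 0.02 m).
It also fails if it takes over 61 s, if anything falls off the work surface, if the arm or the gripper's body presses on something with over 40 N, if the wrist force passes 120 N, or if a joint passes its speed limit or range.

## Working session

There is one attempt and no reset: what is moved stays moved. The work goes in short steps, Python scripts to look and compute and a tool call to move; the robot and the scene stay as the last step left them, time stands still between calls to the robot, and variables do not carry over. Pictures are saved under pics/ and viewed, at most 10 in all, crops included, and the job is handed in when it is done.

Besides the shell and the picture viewer there is one more tool, called after "Request:" as name(argument=value, ...) on one line, values as JSON. jog_arm: Moves the arm, as the interface text tells. Shift numbers are shares of 400 mm and turn numbers shares of pi rad, none past 1 either way. Its arguments: {"type":"object","properties":{"xyz":{"type":"array"},"twist":{"type":"array"},"fingers":{"type":"number"},"grip_force":{"type":"number"}},"required":["xyz","twist"]}

```bash
mkdir -p pics; ls; cat > h.py <<'E'
import numpy as np, cv2, pickle
from scipy.spatial.transform import Rotation as R
def grab(name):
    from rig import cams
    f=cams.grab_frame(name); pickle.dump(f,open(f'{name}.pkl','wb')); return f
def load(name): return pickle.load(open(f'{name}.pkl','rb'))
def ray(f,u,v):
    K=np.array([[f['fx'],0,f['cx']],[0,f['fy'],f['cy']],[0,0,1]])
    p=cv2.undistortPoints(np.array([[[u,v]]],float),K,np.array(f['distortion'],float))[0,0]
    return np.array([p[0],p[1],1.])
def pt(f,u,v):
    d=np.median([x for x in f['range_z'][int(v)-1:int(v)+2,int(u)-1:int(u)+2].ravel() if x>0])
    return (f['T']@np.r_[ray(f,u,v)*d,1])[:3]
def onz(f,u,v,z):
    T=f['T'];d=T[:3,:3]@ray(f,u,v);o=T[:3,3];return o+d*(z-o[2])/d[2]
def save(f,n,box=None,s=1):
    im=f['color'][...,::-1]
    if box: im=im[box[1]:box[3],box[0]:box[2]]
    cv2.imwrite(f'pics/{n}.png',cv2.resize(im,None,fx=s,fy=s,interpolation=cv2.INTER_CUBIC))
def mat(): 
    from rig import status
    o=status.get_obs();q=o['orientation'];return np.array(o['position']),R.from_quat([q[1],q[2],q[3],q[0]]),o
E
python3 - <<'E'
from h import *
a=grab('top');b=grab('side')
im=np.vstack([a['color'],b['color']])[...,::-1]
save(a,'top0',s=1.5)
save(b,'side0',s=1.5)
p,r,o=mat();print(o);print(r.as_matrix().round(3));print(a['T'].round(2),b['T'].round(2))
E
```

```text
pics
{'time_s': 0.1, 'joint_pos': array([ 1.20328759,  0.31164113,  0.0140051 ,  1.5129227 , -0.00438633,
        1.31918531, -0.02720672]), 'joint_vel': array([ 1.17331394e-04,  5.72784287e-04,  2.67841989e-05, -3.24344640e-03,
        5.78349572e-04,  2.94576223e-03,  2.87958464e-04]), 'joint_torque': array([ 5.88095063e-04, -3.80854404e+01,  1.46323219e-01, -2.31241143e+01,
        1.22772233e-02,  8.08757963e-03, -8.98348020e-06]), 'position': array([ 0.17583225, -0.52043995,  0.23032173]), 'orientation': array([-1.03902399e-03,  9.86754850e-01,  1.62215093e-01, -2.24547117e-04]), 'contact_force': array([-0.61523904,  0.51877299,  0.09475146]), 'moment': array([-0.02535255,  0.04230301,  0.00666006]), 'gripper_force': 0.0, 'grip_width': 1.0024065536517848}
[[ 0.947  0.32  -0.001]
 [ 0.32  -0.947  0.002]
 [-0.    -0.002 -1.   ]]
[[-0.02 -0.99  0.11  0.39]
 [-1.    0.02  0.01  0.1 ]
 [-0.01 -0.11 -0.99  1.4 ]
 [ 0.    0.    0.    1.  ]] [[-0.89 -0.31  0.33  0.01]
 [-0.45  0.61 -0.65  1.13]
 [ 0.   -0.73 -0.68  1.16]
 [ 0.    0.    0.    1.  ]]
```

View pics/top0.png

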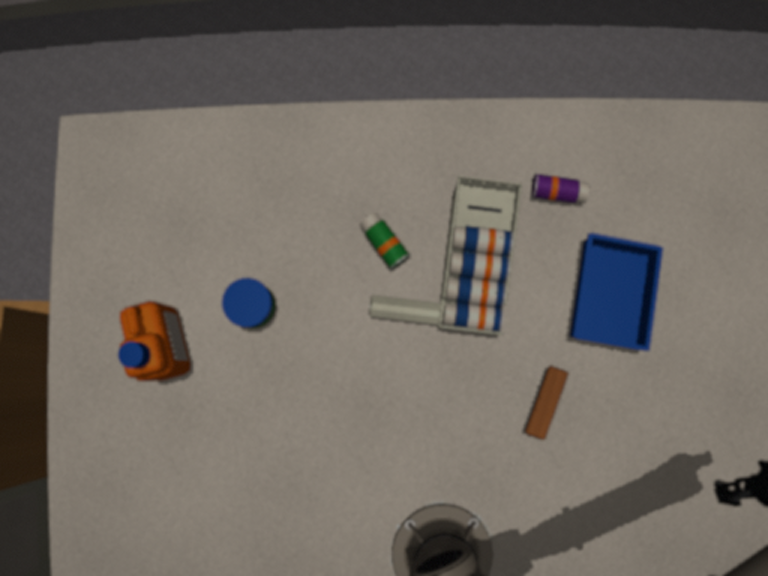

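View pics/side0.png

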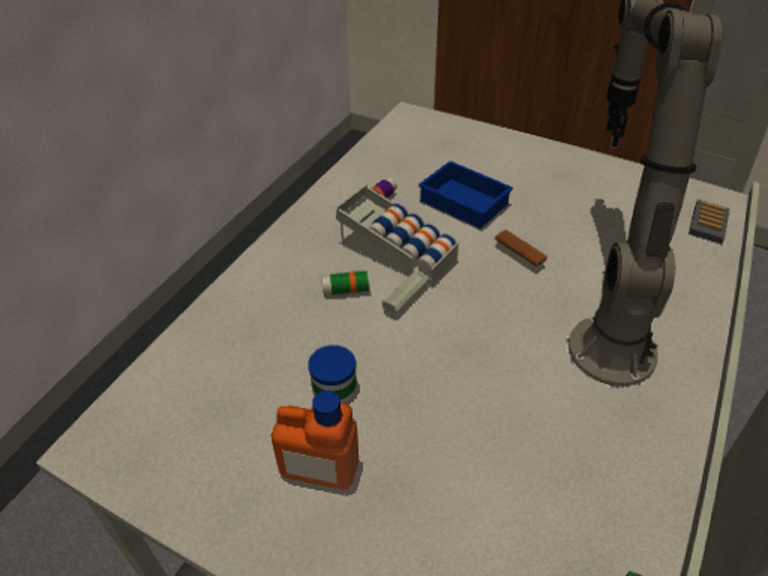

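Top view (1.5x): the rack has its stop end at (470,325) and the cradle to its left at (370-440,308). The four blue/white cans lie at (472,318), (474,292), (477,265) and (480,240), and can_1 is the one at (472,318), beside the cradle. The green (385,242) and purple (560,190) cans are decoys. The caddy is at (617,292) and the brush at (546,402). I'll confirm in one enlarged crop.

```bash
python3 - <<'E'
from h import *
f=load('top'); save(f,'crop0',(235,110,365,230),6)
for u,v in [(370,308),(472,318),(480,240),(440,312),(250,300)]: print(u,v,pt(f,u/1.5,v/1.5).round(3))
E
```

```text
370 308 [0.511 0.138 0.022]
472 318 [ 0.482 -0.066  0.077]
480 240 [ 0.632 -0.084  0.11 ]
440 312 [ 0.499 -0.007  0.024]
250 300 [0.527 0.375 0.085]
```

View pics/crop0.png

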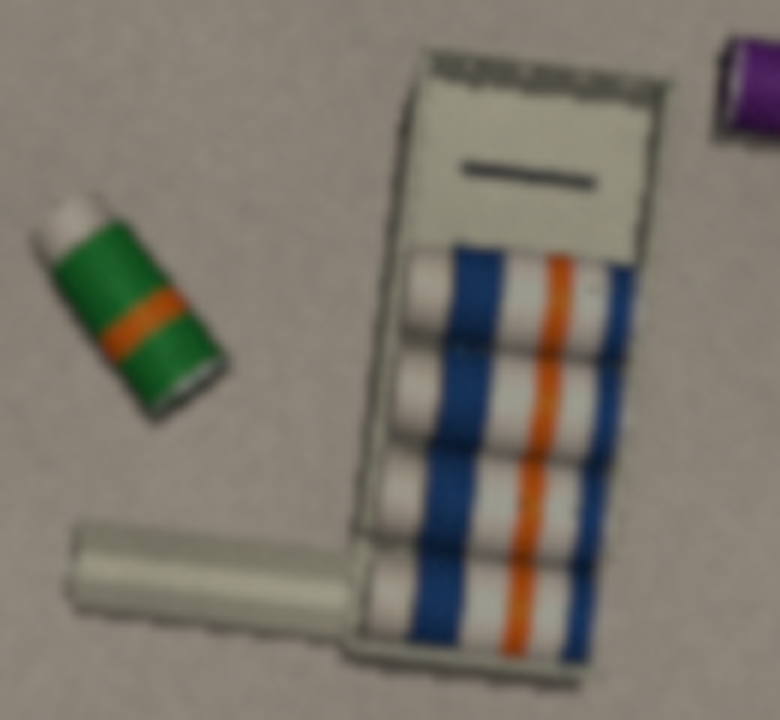

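Confirmed: can_1, with its blue end at the right, lies at crop (370-592, 545-660), in line with the cradle at (70-355, 525-635). It's the lowest of the four, and the green and purple cans lie outside the rack.

```bash
cat >> h.py <<'E'
def cloud(f):
    h,w=f['range_z'].shape;K=np.array([[f['fx'],0,f['cx']],[0,f['fy'],f['cy']],[0,0,1]])
    uv=np.stack(np.meshgrid(np.arange(w),np.arange(h)),-1).reshape(-1,1,2).astype(float)
    p=cv2.undistortPoints(uv,K,np.array(f['distortion'],float))[:,0]
    d=f['range_z'].ravel();P=np.c_[p*d[:,None],d]
    return (P@f['T'][:3,:3].T+f['T'][:3,3]).reshape(h,w,3)
def rk(X,par): # world->rack xy
    x,y,a=par[:3];c,s=np.cos(a),np.sin(a);dx,dy=X[...,0]-x,X[...,1]-y
    return c*dx+s*dy,-s*dx+c*dy
E
python3 - <<'E'
from h import *
from scipy.optimize import least_squares
f=load('top');C=cloud(f)
q=lambda x,y,z:onz(f,235+x/6,110+y/6,z)
# yaw guess from cradle/slot
a=q(463,168,.09);b=q(595,184,.09);print('slot yaw',np.degrees(np.arctan2(*(a-b)[:2][::1]))*-1)
L,Rr=q(370,600,.055),q(590,612,.055);print('can1 ends',L.round(4),Rr.round(4),np.linalg.norm(L-Rr),'yaw',np.degrees(np.arctan2(-(L-Rr)[0],(L-Rr)[1])))
s=[q(521,605,.078),q(560,303,.111)];d=s[1]-s[0];print('band yaw',np.degrees(np.arctan2(d[1],d[0])),np.hypot(*d[:2]))
m=(C[...,2]>.03)&(C[...,2]<.13);X=C[m]
def model(p,X):
    x,y=rk(X,p);z=np.full(len(X),.04)
    for i in range(4):
        xc,zc=i*.05086,.052+i*.0108
        z=np.maximum(z,zc+np.sqrt(np.maximum(.026**2-(x-xc)**2,0))-9*(abs(x-xc)>.026))
    return x,y,z
def res(p):
    x,y,z=model(p,X);ok=(abs(x-.076)<.1)&(y<.03)&(y>-.055)
    return np.where(ok,z+p[3]-X[:,2],0)
mid=(L+Rr)/2
r=least_squares(res,[mid[0],mid[1],np.arctan2(d[1],d[0]),0],loss='soft_l1',f_scale=.004,diff_step=1e-4);print(r.x.round(4),np.degrees(r.x[2]))
par=r.x
for n,uvz in {'capend1':(370,600,.06),'bot1':(592,612,.06),'cradle_end':(72,568,.045),'cradle_in':(350,590,.045),'stopL':(345,655,.06),'stopR':(580,680,.06)}.items(): print(n,np.round(rk(q(*uvz),par),4))
c=[onz(f,u/1.5,v/1.5,.06) for u,v in [(590,236),(661,246),(649,349),(571,338)]]
print('caddy',np.mean(c,0).round(4),[np.linalg.norm(c[i]-c[i-1]).round(3) for i in range(4)],'yaw long',np.degrees(np.arctan2(*((c[0]-c[3])[:2][::-1]))),np.degrees(np.arctan2(*((c[1]-c[2])[:2][::-1]))))
c=[onz(f,u/1.5,v/1.5,.038) for u,v in [(549,366),(567,371),(545,438),(525,433)]];print('brush',np.round(c,3))
E
```

```text
slot yaw -8.181581430542485
can1 ends [ 0.4906 -0.0143  0.055 ] [ 0.4818 -0.1256  0.055 ] 0.11163925146434643 yaw -4.5212378814512055
band yaw -8.039496806707604 0.14703884255958005
[ 0.4862 -0.0697 -0.1439 -0.0009] -8.247463197909468
capend1 [-0.004   0.0558]
bot1 [ 0.0033 -0.0562]
cradle_end [-0.0047  0.2072]
cradle_in [0.0012 0.0654]
stopL [-0.033   0.0651]
stopR [-0.0315 -0.0538]
caddy [ 0.5289 -0.3723  0.06  ] [np.float64(0.215), np.float64(0.153), np.float64(0.216), np.float64(0.165)] yaw long -13.844564500590582 -10.73203068354924
brush [[ 0.382 -0.226  0.038]
 [ 0.371 -0.263  0.038]
 [ 0.236 -0.212  0.038]
 [ 0.248 -0.171  0.038]]
```

```bash
cat >> h.py <<'E'
PAR=(.4862,-.0697,-.1439)
def rw(x,y):
    c,s=np.cos(PAR[2]),np.sin(PAR[2]);return PAR[0]+c*x-s*y,PAR[1]+s*x+c*y
def to(xy,z,yawdeg=None):
    """units for target; yawdeg = world angle of tool y (mod 180), tool down"""
    p,r,o=mat();M=r.as_matrix();d=M.T@(np.r_[xy,z]-p)/.4
    if yawdeg is None: yawdeg=np.degrees(np.arctan2(M[1,1],M[0,1]))
    a=np.radians(yawdeg)
    c=[]
    for b in (a,a+np.pi):
        y=np.array([np.cos(b),np.sin(b),0]);zz=np.array([0,0,-1.]);T=np.c_[np.cross(y,zz),y,zz]
        c.append((r.inv()*R.from_matrix(T)).as_rotvec()/np.pi)
    w=min(c,key=np.linalg.norm);print('at',p.round(4),'t',o['time_s'],'xyz',d.round(4),'twist',w.round(4))
E
python3 - <<'E'
from h import *
print(rw(.002,-.095)); to(rw(.002,-.095),.20,-8.25)
E
```

```text
(np.float64(0.47455595932623623), np.float64(-0.16400491141392232))
at [ 0.1758 -0.5204  0.2303] t 0.1 xyz [ 0.9928 -0.605   0.077 ] twist [-6.000e-04 -3.000e-04 -3.504e-01]
```

Request:
jog_arm(xyz=[[0.993, -0.605, 0.077], [0.993, -0.605, 0.077], [0.993, -0.605, 0.077], [0.993, -0.605, 0.077], [0.993, -0.605, 0.077]], twist=[[0, 0, -0.35], [0, 0, -0.35], [0, 0, -0.35], [0, 0, -0.35], [0, 0, -0.35]], fingers=0)

```text
time_s: 0.6
position: [0.337, -0.328, 0.2144]
orientation: [-0.0, 0.857, 0.515, -0.0]
contact_force: [1.3, -0.6, -1.0]
grip_width: 0.145
gripper_force: 0.0
```

```bash
python3 - <<'E'
from h import *
to(rw(.002,-.095),.20,-8.25)
E
```

```text
at [ 0.337  -0.328   0.2144] t 0.6 xyz [0.5235 0.111  0.0358] twist [-1.000e-04  0.000e+00 -1.098e-01]
```

Request:
jog_arm(xyz=[[0.523, 0.111, 0.036], [0.523, 0.111, 0.036], [0.523, 0.111, 0.036], [0.523, 0.111, 0.036], [0.523, 0.111, 0.036]], twist=[[0, 0, -0.11], [0, 0, -0.11], [0, 0, -0.11], [0, 0, -0.11], [0, 0, -0.11]])

```text
time_s: 1.1
position: [0.4777, -0.1596, 0.1999]
orientation: [-0.001, 0.755, 0.656, 0.002]
contact_force: [-0.3, 0.5, 0.9]
grip_width: -0.003
gripper_force: 0.0
```

```bash
python3 - <<'E'
from h import *
to(rw(.002,-.095),.10,-8.25)
f=grab('wrist');save(f,'w0',s=1.5);print(f['T'].round(3))
E
```

```text
at [ 0.4777 -0.1596  0.1999] t 1.1 xyz [-0.0131 -0.0066  0.2497] twist [ 0.0003 -0.0015  0.0015]
[[ 0.99  -0.132 -0.04   0.49 ]
 [-0.138 -0.946 -0.294 -0.084]
 [ 0.001  0.297 -0.955  0.344]
 [ 0.     0.     0.     1.   ]]
```

View pics/w0.png

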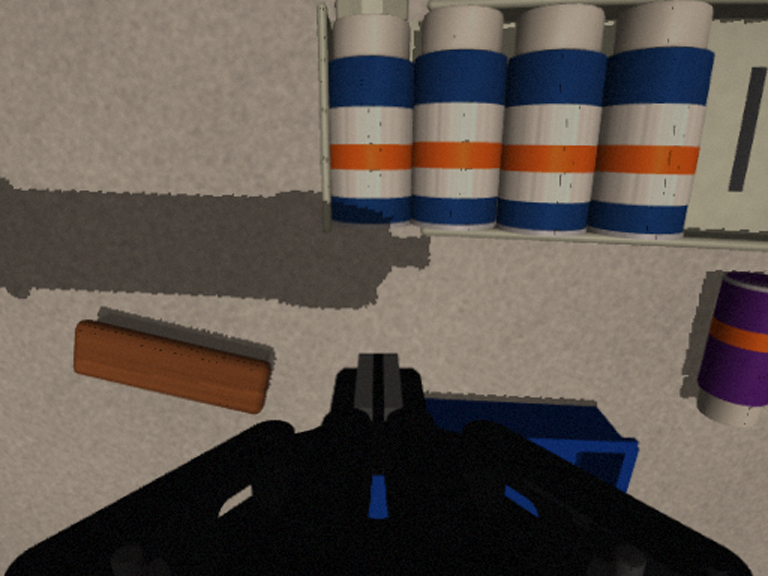

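Wrist view (1.5x): the closed fingertips are at (378,360). can_1's bottom end spans (332-412, 222), centred at about u 372, with the stop plate at u 325 and the cheek starting at u 420. I'll refine the rack pose from this view's depth.

```bash
cat > fit.py <<'E'
from h import *
from scipy.optimize import least_squares
def fit(f,p0,n=4,off=0):
    C=cloud(f)[::2,::2];X=C[(C[...,2]>.05)&(C[...,2]<.13)]
    x0,y0=rk(X,p0);X=X[(x0>-.03+off)&(x0<.19)&(y0<.03)&(y0>-.05)]
    def res(p):
        x,y=rk(X,p);z=np.full(len(X),.04)
        for i in range(n):
            xc,zc=i*.05086,.052+i*.0108
            z=np.maximum(z,np.where(abs(x-xc)<.026,zc+np.sqrt(np.maximum(.026**2-(x-xc)**2,0)),0))
        return np.r_[z+p[3]-X[:,2],0,(p[1]-p0[1])*10]
    r=least_squares(res,[*p0[:3],0],loss='soft_l1',f_scale=.003,diff_step=1e-4);return r.x
if __name__=='__main__':
    f=load('wrist');p=fit(f,PAR);print(p.round(4),np.degrees(p[2]))
    for n,u,v,z in [('bot1',372,224,.055),('capend2',462,8,.065),('bot2',456,228,.066),('bot4',636,235,.088),('stop top',324,150,.062)]:
        print(n,np.round(rk(onz(f,u/1.5,v/1.5,z),p),4))
E
python3 fit.py
```

```text
[ 0.4859 -0.0797 -0.143   0.0009] -8.194084219196206
bot1 [ 0.0011 -0.0497]
capend2 [0.0506 0.072 ]
bot2 [ 0.0532 -0.0502]
bot4 [ 0.1547 -0.0496]
stop top [-0.0276 -0.0041]
```

```bash
sed -i 's/^PAR=.*/PAR=(.487,-.0711,-.1435)/' h.py; python3 - <<'E'
from h import *
to(rw(.002,-.095),.20,-8.22)
E
```

```text
at [ 0.4779 -0.1598  0.1998] t 1.15 xyz [-0.0148 -0.0042 -0.0006] twist [ 0.0003 -0.0015  0.0015]
```

Request:
jog_arm(xyz=[[-0.015, -0.004, 0.1], [-0.015, -0.004, 0.2], [-0.015, -0.004, 0.3], [-0.015, -0.004, 0.377], [-0.015, -0.004, 0.377]], twist=[[0, 0, 0], [0, -0.0015, 0.0015], [0, -0.0015, 0.0015], [0, -0.0015, 0.0015], [0, -0.0015, 0.0015]])

```text
time_s: 1.65
position: [0.4668, -0.1727, 0.0451]
orientation: [-0.003, 0.76, 0.65, -0.005]
contact_force: [-1.2, 0.2, 0.5]
grip_width: 0.002
gripper_force: 0.0
```

```bash
python3 - <<'E'
from h import *
to(rw(.002,-.068),.049,-8.22)
to(rw(.002,.066),.049,-8.22)
E
```

```text
at [ 0.4668 -0.1727  0.0451] t 1.65 xyz [ 0.0888  0.0174 -0.0101] twist [-0.0037  0.0011 -0.0039]
at [ 0.4668 -0.1727  0.0451] t 1.65 xyz [ 0.4238  0.0133 -0.0112] twist [-0.0037  0.0011 -0.0039]
```

Request:
jog_arm(xyz=[[0.02, 0.017, -0.01], [0.04, 0.017, -0.01], [0.06, 0.017, -0.01], [0.07, 0.017, -0.01], [0.07, 0.017, -0.01]], twist=[[-0.0037, 0.001, -0.004], [-0.0037, 0.001, -0.004], [-0.0037, 0.001, -0.004], [-0.0037, 0.001, -0.004], [-0.0037, 0.001, -0.004]])

```text
time_s: 2.15
position: [0.4841, -0.1447, 0.0544]
orientation: [0.006, 0.755, 0.656, 0.004]
contact_force: [0.4, -0.0, -0.3]
grip_width: -0.003
gripper_force: 0.0
```

```bash
python3 - <<'E'
from h import *
to(rw(.002,.066),.049,-8.22)
p,r,o=mat();print(np.round(rk(p,PAR),4),o['contact_force'])
E
```

```text
at [ 0.4841 -0.1447  0.0544] t 2.15 xyz [ 0.3483 -0.0127  0.0127] twist [0.0042 0.0005 0.0014]
[ 0.0076 -0.0733] [ 0.37405273 -0.01709973 -0.2793218 ]
```

Request:
jog_arm(xyz=[[0, 0, 0], [0, 0, 0], [0, 0, 0]], twist=[[0, 0, 0], [0, 0, 0], [0, 0, 0]])

```text
time_s: 2.45
position: [0.4832, -0.1464, 0.0534]
orientation: [0.005, 0.756, 0.655, 0.003]
contact_force: [0.2, -0.3, 0.7]
grip_width: 0.004
gripper_force: 0.0
```

```bash
python3 - <<'E'
from h import *
to(rw(.002,.066),.049,-8.22)
p,r,o=mat();print(np.round(rk(p,PAR),4),o['contact_force'])
E
```

```text
at [ 0.4832 -0.1464  0.0534] t 2.45 xyz [ 0.3528 -0.0121  0.0101] twist [0.0036 0.0006 0.0004]
[ 0.007  -0.0751] [ 0.17220963 -0.33371896  0.6610797 ]
```

Request:
jog_arm(xyz=[[0.005, -0.012, 0.01], [0.025, -0.012, 0.01], [0.045, -0.012, 0.01], [0.065, -0.012, 0.01], [0.085, -0.012, 0.01]], twist=[[0.0036, 0, 0], [0.0036, 0, 0], [0.0036, 0, 0], [0.0036, 0, 0], [0.0036, 0, 0]])

```text
time_s: 2.95
position: [0.4833, -0.1108, 0.0492]
orientation: [0.0, 0.755, 0.656, -0.001]
contact_force: [-0.8, -1.1, -0.4]
grip_width: 0.003
gripper_force: 0.7
```

Request:
jog_arm(xyz=[[0.02, 0, 0], [0.04, 0, 0], [0.06, 0, 0], [0.08, 0, 0], [0.1, 0, 0]], twist=[[0, 0, 0], [0, 0, 0], [0, 0, 0], [0, 0, 0], [0, 0, 0]])

```text
time_s: 3.45
position: [0.4892, -0.0714, 0.0494]
orientation: [0.001, 0.755, 0.655, -0.0]
contact_force: [-1.5, -1.0, 0.5]
grip_width: 0.002
gripper_force: 0.8
```

```bash
python3 - <<'E'
from h import *
to(rw(.002,.066),.049,-8.22)
p,r,o=mat();print(np.round(rk(p,PAR),4),o['contact_force'])
f=grab('wrist');save(f,'w1',s=1.2)
E
```

```text
at [ 0.4892 -0.0714  0.0494] t 3.45 xyz [ 0.1649 -0.0003  0.0007] twist [0.0002 0.0006 0.0007]
[0.0022 0.    ] [-1.50368401 -0.98471514  0.45114319]
```

View pics/w1.png

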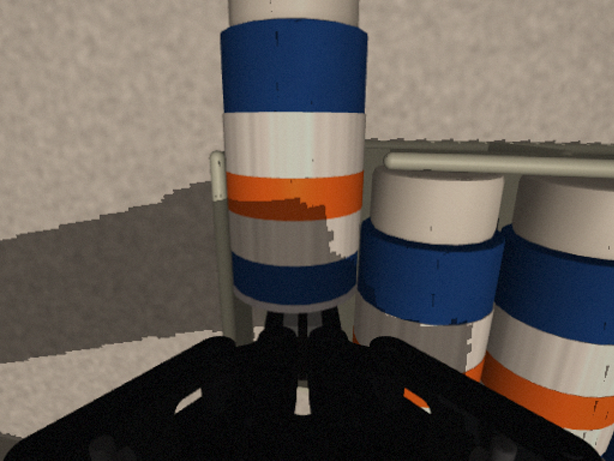

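The w1 view shows can_1 (bottom at about (298,305)) sliding straight ahead of the finger, with can_2 held behind its cheek. I'll keep pushing.

Request:
jog_arm(xyz=[[0.02, 0, 0], [0.04, 0, 0], [0.06, 0, 0], [0.08, 0, 0], [0.1, 0, 0]], twist=[[0, 0, 0], [0, 0, 0], [0, 0, 0], [0, 0, 0], [0, 0, 0]])

```text
time_s: 4.0
position: [0.4948, -0.0316, 0.0492]
orientation: [0.001, 0.755, 0.655, -0.0]
contact_force: [0.1, -0.2, -0.7]
grip_width: 0.003
gripper_force: 0.7
```

Request:
jog_arm(xyz=[[0.015, 0, 0], [0.03, 0, 0], [0.045, 0, 0], [0.06, 0, 0], [0.06, 0, 0]], twist=[[0, 0, 0], [0, 0, 0], [0, 0, 0], [0, 0, 0], [0, 0, 0]])

```text
time_s: 4.5
position: [0.4976, -0.0068, 0.049]
orientation: [-0.0, 0.755, 0.656, -0.0]
contact_force: [-1.8, 1.4, -0.0]
grip_width: 0.0
gripper_force: 0.9
```

```bash
python3 - <<'E'
from h import *
p,r,o=mat();print(np.round(rk(p,PAR),4),p,o['contact_force'])
f=grab('wrist');g=grab('top')
C=cloud(g);col=g['color'].astype(int)
x,y=rk(C,PAR);m=(abs(x)<.008)&(y>.05)&(y<.25)&(C[...,2]>.06)&(C[...,2]<.09)
print('can1 y range',y[m].min(),y[m].max())
save(f,'w2',s=1)
E
```

```text
[0.0013 0.0651] [ 0.49755054 -0.00684595  0.04903661] [-1.80404015  1.38329684 -0.00981382]
can1 y range 0.0987940684555586 0.19384107529166508
```

View pics/w2.png

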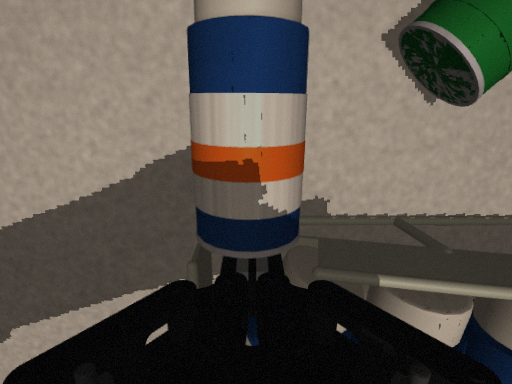

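The w2 view shows can_1 lying along the cradle at about y 0.136, past the lane edge; can_2 is still up behind the cheek. I'll lift the finger straight up.

Request:
jog_arm(xyz=[[0, 0, -0.04], [0, 0, -0.1], [0, 0, -0.2], [0, 0, -0.3], [0, 0, -0.38]], twist=[[0, 0, 0], [0, 0, 0], [0, 0, 0], [0, 0, 0], [0, 0, 0]], fingers=1)

```text
time_s: 5.1
position: [0.4991, -0.0087, 0.2038]
orientation: [0.002, 0.756, 0.655, 0.001]
contact_force: [1.1, 0.3, -0.4]
grip_width: 0.845
gripper_force: 0.0
```

Request:
jog_arm(xyz=[[0, 0, 0], [0, 0, 0], [0, 0, 0], [0, 0, 0]], twist=[[0, 0, 0], [0, 0, 0], [0, 0, 0], [0, 0, 0]])

```text
time_s: 5.5
position: [0.4971, -0.0087, 0.1997]
orientation: [-0.0, 0.755, 0.655, -0.002]
contact_force: [0.1, 0.2, -0.5]
grip_width: 1.002
gripper_force: 0.0
```

```bash
python3 - <<'E'
from h import *
from fit import fit
p,r,o=mat();print(np.round(rk(p,PAR),4),p,o['contact_force'])
f=grab('wrist');g=grab('top')
print('top fit 3 cans',fit(g,PAR,3).round(4))
C=cloud(g);x,y=rk(C,PAR);m=(abs(x)<.008)&(y>.05)&(y<.25)&(C[...,2]>.06)&(C[...,2]<.09)
print('can1 y range top',y[m].min(),y[m].max())
C=cloud(f);x,y=rk(C,PAR);m=(abs(x)<.03)&(y>.06)&(y<.25)&(C[...,2]>.058)&(C[...,2]<.09)
print('wrist',y[m].min(),y[m].max(),'x',x[m].min(),x[m].max())
save(f,'w3',s=1);save(g,'t3',(235,110,365,230),4)
to(rw(.0,.135),.13,-8.22)
E
```

```text
[0.001  0.0632] [ 0.49706099 -0.0086639   0.19965102] [ 0.05905316  0.18728624 -0.52686976]
top fit 3 cans [ 0.487  -0.0711 -0.1435  0.021 ]
can1 y range top 0.07821287799476402 0.19375792071234968
wrist 0.060027897722096095 0.19229489118902365 x -0.029577607631660244 0.02976358526653075
at [ 0.4973 -0.0085  0.1999] t 5.6 xyz [ 0.1793 -0.0025  0.1745] twist [-0.0007  0.0006  0.0006]
```

View pics/w3.png

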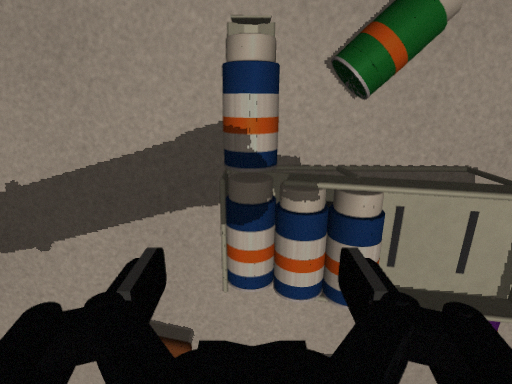

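View pics/t3.png

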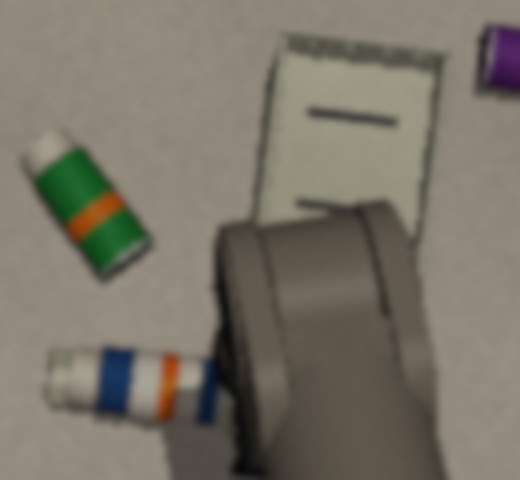

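w3 and t3 show can_1 in the cradle (w3: (250,100)), mid y about 0.136. can_2 rests at the stop plate (250,240), with can_3 and can_4 touching behind it. Next is the grasp.

Request:
jog_arm(xyz=[[0.09, -0.002, 0.02], [0.18, -0.002, 0.1], [0.18, -0.002, 0.174], [0.18, -0.002, 0.174], [0.18, -0.002, 0.174]], twist=[[0, 0, 0], [0, 0, 0], [0, 0, 0], [0, 0, 0], [0, 0, 0]], fingers=1)

```text
time_s: 6.1
position: [0.5071, 0.0619, 0.1311]
orientation: [0.0, 0.756, 0.655, -0.001]
contact_force: [0.6, -0.6, -0.0]
grip_width: 0.997
gripper_force: 0.0
```

Request:
jog_arm(xyz=[[0, 0, 0], [0, 0, 0], [0, 0, 0]], twist=[[0, 0, 0], [0, 0, 0], [0, 0, 0]])

```text
time_s: 6.4
position: [0.5084, 0.0623, 0.1327]
orientation: [0.002, 0.756, 0.655, 0.0]
contact_force: [-0.6, -0.6, -0.1]
grip_width: 0.996
gripper_force: 0.0
```

```bash
python3 - <<'E'
from h import *
f=grab('wrist');C=cloud(f);x,y=rk(C,PAR)
m=(abs(x)<.03)&(y>.1)&(y<.17)&(C[...,2]>.066)&(C[...,2]<.09)
print('can1 x',x[m].min(),x[m].max(),np.median(x[m]),'top z',np.percentile(C[...,2][m],98))
to(rw(.0,.136),.031,-8.22)
E
```

```text
can1 x -0.02165896269205819 0.0222109405649761 0.0002926711401572378 top z 0.07761016790452152
at [0.5082 0.0624 0.1325] t 6.45 xyz [ 0.0025 -0.0053  0.2536] twist [0.0007 0.0005 0.0003]
```

Request:
jog_arm(xyz=[[0.003, -0.005, 0.06], [0.003, -0.005, 0.12], [0.003, -0.005, 0.18], [0.003, -0.005, 0.22], [0.003, -0.005, 0.253]], twist=[[0, 0, 0], [0, 0, 0], [0, 0, 0], [0, 0, 0], [0, 0, 0]])

```text
time_s: 6.95
position: [0.5055, 0.0638, 0.0295]
orientation: [0.001, 0.755, 0.655, -0.001]
contact_force: [-0.2, -0.6, -0.1]
grip_width: 1.0
gripper_force: 0.0
```

Request:
jog_arm(xyz=[[0, 0, 0], [0, 0, 0], [0, 0, 0], [0, 0, 0], [0, 0, 0]], twist=[[0, 0, 0], [0, 0, 0], [0, 0, 0], [0, 0, 0], [0, 0, 0]], fingers=0, grip_force=30)

```text
time_s: 7.45
position: [0.5059, 0.0644, 0.031]
orientation: [0.001, 0.755, 0.655, -0.0]
contact_force: [-2.6, 0.6, 3.1]
grip_width: 0.601
gripper_force: 32.1
```

Request:
jog_arm(xyz=[[0, 0, 0], [0, 0, 0], [0, 0, 0]], twist=[[0, 0, 0], [0, 0, 0], [0, 0, 0]])

```text
time_s: 7.75
position: [0.5059, 0.0645, 0.031]
orientation: [0.001, 0.755, 0.655, -0.0]
contact_force: [-2.6, -0.0, 6.1]
grip_width: 0.599
gripper_force: 32.4
```

Request:
jog_arm(xyz=[[0, 0, -0.03], [0, 0, -0.1], [0, 0, -0.2], [0, 0, -0.3], [0, 0, -0.38]], twist=[[0, 0, 0], [0, 0, 0], [0, 0, 0], [0, 0, 0], [0, 0, 0]])

```text
time_s: 8.25
position: [0.5062, 0.0643, 0.1847]
orientation: [0.001, 0.755, 0.655, 0.0]
contact_force: [1.4, -0.5, -3.6]
grip_width: 0.595
gripper_force: 32.4
```

Request:
jog_arm(xyz=[[0, 0, -0.06], [0, 0, -0.12], [0, 0, -0.12], [0, 0, -0.12]], twist=[[0, 0, 0], [0, 0, 0], [0, 0, 0], [0, 0, 0]])

```text
time_s: 8.65
position: [0.5054, 0.0642, 0.2298]
orientation: [0.001, 0.755, 0.655, -0.001]
contact_force: [-0.3, -0.2, -3.7]
grip_width: 0.597
gripper_force: 32.5
```

```bash
python3 - <<'E'
from h import *
g=grab('top');C=cloud(g);x=C[...,0];y=C[...,1];z=C[...,2]
m=((z>.045)&(z<.075)&(abs(x-.529)<.14)&(abs(y+.372)<.115)).astype(np.uint8)
P=np.c_[x[m>0],y[m>0]].astype(np.float32);print(len(P),cv2.minAreaRect(P))
c=g['color'].astype(int);b=((c[...,2]>c[...,0]+40)&(abs(x-.529)<.15)&(abs(y+.372)<.12));print(cv2.minAreaRect(np.c_[x[b],y[b]].astype(np.float32)))
to((.529,-.372),.23,-12)
print(mat()[2]['grip_width'],mat()[2]['contact_force'])
E
```

```text
880 ((0.5316721200942993, -0.3725537955760956), (0.1657537817955017, 0.2237442582845688), 77.90095520019531)
((0.5304316282272339, -0.37167513370513916), (0.16399693489074707, 0.22084932029247284), 78.31816864013672)
at [0.5047 0.064  0.2288] t 8.7 xyz [-1.0706e+00  2.1400e-01 -7.0000e-04] twist [-0.0006  0.0008  0.0216]
0.5966930564097003 [-0.63229402 -0.09043808 -3.01980294]
```

Request:
jog_arm(xyz=[[-0.05, 0.01, 0], [-0.15, 0.03, 0], [-0.26, 0.05, 0], [-0.37, 0.07, 0], [-0.48, 0.1, 0]], twist=[[0, 0, 0.004], [0, 0, 0.008], [0, 0, 0.012], [0, 0, 0.016], [0, 0, 0.021]])

```text
time_s: 9.2
position: [0.5164, -0.1327, 0.2283]
orientation: [-0.001, 0.777, 0.63, -0.002]
contact_force: [0.8, -0.2, -2.3]
grip_width: 0.599
gripper_force: 32.4
```

```bash
python3 - <<'E'
from h import *
to((.53,-.372),.23,-12)
E
```

```text
at [ 0.5164 -0.1327  0.2283] t 9.2 xyz [-0.5783  0.1567 -0.0039] twist [-0.0013  0.0006  0.0006]
```

Request:
jog_arm(xyz=[[-0.11, 0.03, 0], [-0.22, 0.06, 0], [-0.34, 0.09, 0], [-0.46, 0.125, 0], [-0.56, 0.152, 0]], twist=[[0, 0, 0], [0, 0, 0], [0, 0, 0], [0, 0, 0], [0, 0, 0]])

```text
time_s: 9.7
position: [0.5295, -0.3662, 0.2279]
orientation: [-0.001, 0.777, 0.629, -0.002]
contact_force: [0.0, -0.7, -3.6]
grip_width: 0.6
gripper_force: 32.4
```

Request:
jog_arm(xyz=[[0, 0, 0.05], [0, 0, 0.1], [0, 0, 0.15], [0, 0, 0.15], [0, 0, 0.15]], twist=[[0, 0, 0], [0, 0, 0], [0, 0, 0], [0, 0, 0], [0, 0, 0]])

```text
time_s: 10.2
position: [0.5305, -0.3626, 0.1691]
orientation: [-0.001, 0.776, 0.63, -0.001]
contact_force: [0.0, 0.6, -2.2]
grip_width: 0.593
gripper_force: 32.4
```

```bash
python3 - <<'E'
from h import *
f=grab('wrist');save(f,'w4',s=1.3)
to((.53,-.372),.012,-12)
C=cloud(f);z=C[...,2];a=np.radians(-12);dx,dy=C[...,0]-.53,C[...,1]+.372
x=np.cos(a)*dx+np.sin(a)*dy;y=-np.sin(a)*dx+np.cos(a)*dy
m=(z>.052)&(z<.066)&(abs(x)<.13)&(abs(y)<.1)
for n,s in [('+y wall',m&(y>.05)),('x+ wall',m&(x>.09)&(abs(y)<.06)),('x- wall',m&(x<-.09)&(abs(y)<.06))]:
    if s.any(): print(n,s.sum(),'x',np.percentile(x[s],[2,50,98]).round(4),'y',np.percentile(y[s],[2,50,98]).round(4),'slope deg',np.degrees(np.arctan(np.polyfit(x[s],y[s],1)[0])))
E
```

```text
at [ 0.5315 -0.363   0.1707] t 10.25 xyz [-0.0223  0.0011  0.3967] twist [-0.0001  0.0004  0.0007]
+y wall 4148 x [-0.1066  0.0036  0.1104] y [0.0523 0.0727 0.079 ] slope deg 0.18463518321030403
x+ wall 1894 x [0.1024 0.1065 0.113 ] y [-0.0573  0.0075  0.0581] slope deg -40.34942371059212
x- wall 1907 x [-0.1088 -0.1022 -0.0982] y [-0.0567  0.0058  0.0582] slope deg -40.162386053324056
```

View pics/w4.png

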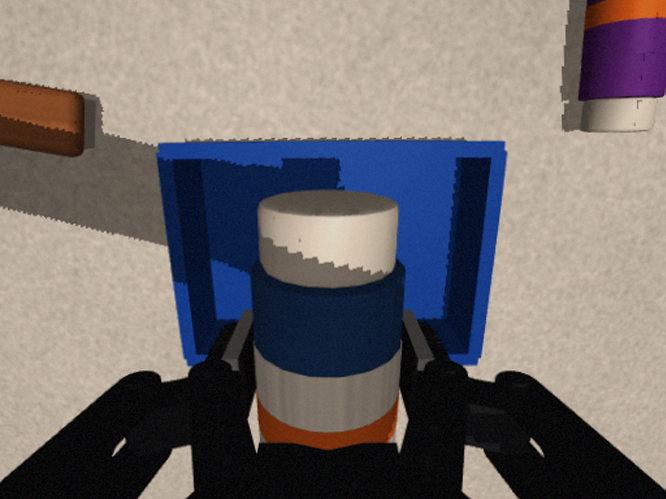

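w4 shows the held can level and square above the caddy (rim (160-505, 142)), centred in x. It needs about 9 mm more in y, then I lower it.

Request:
jog_arm(xyz=[[-0.022, 0.001, 0.03], [-0.022, 0.001, 0.08], [-0.022, 0.001, 0.13], [-0.022, 0.001, 0.18], [-0.022, 0.001, 0.23]], twist=[[0, 0, 0], [0, 0, 0], [0, 0, 0], [0, 0, 0], [0, 0, 0]])

```text
time_s: 10.75
position: [0.5301, -0.3732, 0.0786]
orientation: [0.002, 0.777, 0.63, -0.001]
contact_force: [0.3, 0.0, -3.2]
grip_width: 0.599
gripper_force: 32.5
```

Request:
jog_arm(xyz=[[0, 0, 0.04], [0, 0, 0.08], [0, 0, 0.11], [0, 0, 0.13], [0, 0, 0.14]], twist=[[0, 0, 0], [0, 0, 0], [0, 0, 0], [0, 0, 0], [0, 0, 0]])

```text
time_s: 11.25
position: [0.5298, -0.3723, 0.0223]
orientation: [0.0, 0.777, 0.63, -0.001]
contact_force: [0.4, -0.6, -2.7]
grip_width: 0.597
gripper_force: 32.5
```

Request:
jog_arm(xyz=[[0, 0, 0], [0, 0, 0], [0, 0, 0], [0, 0, 0]], twist=[[0, 0, 0], [0, 0, 0], [0, 0, 0], [0, 0, 0]])

```text
time_s: 11.65
position: [0.5306, -0.3723, 0.0237]
orientation: [0.001, 0.776, 0.63, -0.0]
contact_force: [0.1, 1.0, -2.9]
grip_width: 0.597
gripper_force: 32.5
```

Request:
jog_arm(xyz=[[0, 0, 0.007], [0, 0, 0.014], [0, 0, 0.02], [0, 0, 0.026], [0, 0, 0.026]], twist=[[0, 0, 0], [0, 0, 0], [0, 0, 0], [0, 0, 0], [0, 0, 0]])

```text
time_s: 12.15
position: [0.5296, -0.3718, 0.0119]
orientation: [0.0, 0.777, 0.63, -0.001]
contact_force: [0.3, -0.7, -3.0]
grip_width: 0.599
gripper_force: 32.5
```

Request:
jog_arm(xyz=[[0, 0, 0.003], [0, 0, 0.006], [0, 0, 0.006]], twist=[[0, 0, 0], [0, 0, 0], [0, 0, 0]])

```text
time_s: 12.45
position: [0.5303, -0.3721, 0.0111]
orientation: [0.001, 0.777, 0.63, -0.0]
contact_force: [-1.0, 1.6, 2.9]
grip_width: 0.602
gripper_force: 32.9
```

The can is touching the floor: the force went from -3 to +3 N. I'll release it.

Request:
jog_arm(xyz=[[0, 0, 0], [0, 0, 0], [0, 0, 0], [0, 0, 0], [0, 0, 0]], twist=[[0, 0, 0], [0, 0, 0], [0, 0, 0], [0, 0, 0], [0, 0, 0]], fingers=0.9)

```text
time_s: 12.95
position: [0.5301, -0.3721, 0.0101]
orientation: [0.001, 0.777, 0.63, -0.001]
contact_force: [0.8, -0.2, -0.1]
grip_width: 0.902
gripper_force: 0.0
```

Request:
jog_arm(xyz=[[0, 0, -0.03], [0, 0, -0.1], [0, 0, -0.2], [0, 0, -0.3], [0, 0, -0.4]], twist=[[0, 0, 0], [0, 0, 0], [0, 0, 0], [0, 0, 0], [0, 0, 0]])

```text
time_s: 13.45
position: [0.5301, -0.3717, 0.1728]
orientation: [0.001, 0.776, 0.63, -0.0]
contact_force: [1.4, -1.2, 0.3]
grip_width: 0.899
gripper_force: 0.0
```

Request:
jog_arm(xyz=[[-0.05, -0.1, -0.05], [-0.1, -0.2, -0.1], [-0.1, -0.3, -0.1], [-0.1, -0.3, -0.1], [-0.1, -0.3, -0.1]], twist=[[0, 0, 0], [0, 0, 0], [0, 0, 0], [0, 0, 0], [0, 0, 0]])

```text
time_s: 13.95
position: [0.4038, -0.3862, 0.2113]
orientation: [0.001, 0.777, 0.63, -0.0]
contact_force: [-0.1, -0.2, -0.2]
grip_width: 0.899
gripper_force: 0.0
```

```bash
python3 - <<'E'
from h import *
from fit import fit
g=grab('top');save(g,'t5',(220,90,460,310),3)
C=cloud(g)
for i in range(4):
    x,y=rk(C,PAR);xc=i*.05086;m=(abs(x-xc)<.026)&(abs(y)<.05);print(i,np.percentile(C[...,2][m],90).round(3))
print(fit(g,PAR,3).round(4))
E
```

```text
0 0.078
1 0.089
2 0.1
3 0.063
[ 0.4861 -0.0711 -0.1456  0.001 ]
```

View pics/t5.png

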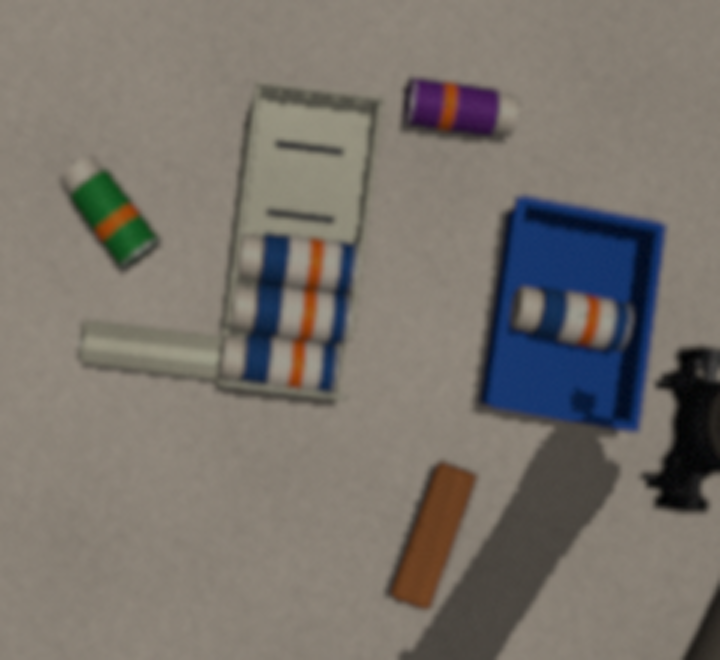

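The can lies flat in the caddy at (572,318), and the three other cans are in the lane at the stop. The heights match, and the arm is clear.

```bash
python3 -c "
from rig import job;print(job.hand_in())"
```

```text
the job is handed in; nothing more can be done
None
```

I pushed the end can onto the cradle and laid it flat on the caddy floor, and the next can rolled to the stop with the other two behind it; the job is handed in after about 14 s, and no verdict was returned.

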